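# Clear the funnel and bring the clean cap to the jar with tongs

### The arm

A 6-joint arm with a two-finger parallel gripper is mounted at the origin on the work surface. World frame = base frame: x ahead of the robot, y to its left, z up, the work surface at z = 0. Lengths are in mm, angles in degrees, forces in N, time in s.
With the tool pointing down it reaches from about 300 to 850 mm from the base axis. Payload 4.2 kg.
Tool frame: the origin (TCP) lies at the very end of the fingers, on their centre line; the grasp point (between the pads) lies 19 mm behind it; x points along the fingers, z is the direction in which the jaws open and shut, and the axes are right-handed (so a half turn about x gives the same grasp; the last joint's range is limited). The gripper opens to 91 mm and grips with 3 to 60 N. Pads are 32 mm wide; open, the fingers measure 118 mm over their backs; the gripper's body (76 mm by 178 mm) begins 60 mm behind the grasp point.
Start: joints at [63.942, 18.312, 89.639, -0, 72.044, -1.146], TCP at [242.211, 521.514, 213.976] pointing down, gripper open.
Joint ranges: [-177.97, 177.97], [-48.28, 115.42], [12.27, 149.76], [-77.06, 257.06], [2.81, 150.46], [-146.56, 146.56]. Speed limits (degrees/s): [147.25, 147.25, 180, 180, 180, 180].

### API

Orientations are given as [roll, pitch, yaw] about the fixed x, y, z axes, in that order (R = Rz(yaw) Ry(pitch) Rx(roll)).
In Python, from workcell import state, grab_frame, camera_info, env, search_frame, place_of gives the robot as it stands.
- The arm moves only by the tool drive_tool, never from a script. Its argument "plan" is a list of rows, each a list of 7 numbers: the turn, a rotation vector about the world's x, y, z in degrees, then the shift along the world's x, y, z in mm, then the finger opening in mm, from 0 to 91.2. In form: [[wx, wy, wz, dx, dy, dz, jaw], ...]. A call has 1 to 10 rows; each row is the pose to reach, as a shift and turn from the pose measured when the call began; what a row does not reach only later rows make up. A row lasts 1/8 s, in which the tool goes at most 62.5 mm and 10.7 degrees, less where a joint would pass 70% of its speed; a pose out of reach is approached as far as the arm can. A call with a gripper value outside its range is refused whole. The fingers move at their own pace and stop on an object; "grip_force" is the grip in N (left out, the last holds). Time passes only in rows, so rows that repeat a pose let the fingers close. It gives the time, the measured TCP pose, the force and the opening at its end, in the units of the state.
- state(): the state, without advancing time (a new reading comes with each control period).
- grab_frame(name): name is "side" or "top"; returns the picture (480x640x3 uint8, red, green, blue); there is no depth.
- camera_info(name): a dict with "intrinsics" (3x3 intrinsics, pixels), "k1" (the pictures are not rectified: a ray, as slopes to the right and down, at radius r is drawn at 1 + k1 r^2 times it, then the intrinsics apply), "origin" and "orientation" of the camera in the world. Camera axes: x right, y down, z forward; pixel columns grow to the right and rows downward; lengths in mm; the calibration is good to about 2 mm. A picture is of the moment at which its call begins. camera_info takes no time and is no camera call.
- env.job_done(): hands the job in, once; it reports no verdict.
Trained networks look in the newest picture that a camera, given by its name, has taken for a name from the list of things; names that differ only in an ending like _2 or _b are one class to them, and where a whole thing is asked for, a point or a joint stands for the part that bears it (a point fixed in the world has none). Each returns a list of dicts, best first, with "p" (0 to 1); they miss things now and then, are a little off and sometimes report something else, mostly with a low value. They report only what shows in the picture. A call takes as long as a camera call. They do not tell look-alikes from the thing itself.
- search_frame(camera, label): "rect" ([left, top, right, bottom] as shares, 0 to 1, of the picture: columns of its width, rows of its height, round what is visible of it).
- place_of(camera, label): "location" ([column, row] as shares, 0 to 1, of the picture: columns of its width, rows of its height: a listed point, or the origin of a listed thing).
The state is a dict: "time_s": time; "qpos": joint angles; "qvel": joint speeds; "effort": joint torques, N m; "ee_pos": TCP position; "ee_rot": TCP orientation; "force": force on the tool from outside, world axes, zero at the start; "torque": the same for the moment, N m; "gripper_width": finger opening in mm.
Only numpy, scipy, OpenCV 4.12 (cv2) and the standard library are available. Lean on these libraries where they do the work, as an engineer would, in place of code of your own. Each camera call takes 0.05 s, during which the arm holds its last target. There are 200 camera calls.

### The job

The open jar has just been filled through the funnel: lift the funnel out of the jar's mouth and stand it spout-down in its own hole in the deck of the yellow tier, the middle-sized of the three holes. Then pick up the tongs by their grips, close them round the clean cap on the draining rack and hold it up level over the middle of the open jar, a few centimetres above its mouth, ready to go on; finish still holding it there in the tongs. Touch the cap with nothing but the tongs, do not drop it on the shelf, and leave the jar, the closed jar and the can opener where they are.

Things in the scene. Friction and masses are not known exactly. Their poses are not given: they have to be found in the camera images.
- funnel_center (a point): Small grey firm-silicone funnel, at first seated spout-down in the open jar's mouth; loose, 45 g. Point on its axis (z up) at half height of its upright rim band: a ring 62 mm wide outside, 20 mm high, 3 mm wall, from 10 mm below to 10 mm above this point. Grip the band from above across its outside, in any direction.
- funnel: The same funnel; origin at the centre of the spout's lower end, 56 mm below funnel_center, z up along the axis. Below the rim band a cone narrows over 26 mm of height from 62 mm to 23 mm, then comes a spout 23 mm wide and 20 mm long.
- tier_hole (a point): Centre of the middle-sized deck hole (42 mm, right through), at the deck's top face: the funnel's own place. Axes as the tier's. The funnel seated here rests with its cone on the hole's edge, axis upright, funnel_center about 23 mm above this point. Nothing stands above the deck on either side of it across the row (+y, -y).
- tier: Yellow plastic stacking tier set, fixed: open lower tray, upper tier with a flat deck 115 mm above the shelf, 300 mm long (x), 115 mm wide (y). Origin under its centre on the shelf. Round deck holes along x: 62 mm at x = -95 mm (the set's big funnel sits fast in it, 84 mm rim to 28 mm above the deck), 42 mm at x = 25 mm, 28 mm at x = 100 mm (empty, too small).
- jar_mouth (a point): Centre of the open jar's mouth at its rim, 100 mm above the shelf; z up. Terracotta-coloured round ceramic jar, 84 mm wide, neck 45 mm outside, mouth 37 mm. The funnel seated in it has funnel_center about 27 mm above the rim.
- jar: The open jar; origin at the centre of its underside. Filled, about 0.55 kg, loose.
- tongs_grip (a point): Steel kitchen tongs with black grips, lying flat on the shelf, arms opening sideways. Point midway between the grips, 12 mm above the underside; x to the jaws, y across the arms, z up. Grips: x = -45 to 45 mm, 24 mm high; open they measure 64 mm over the outsides at x = 0 (59 at -45, 69 at 45). Grip across both from above at x = 0, near the balance point.
- tongs: The tongs (both arms), loose, 0.105 kg; origin under tongs_grip, at the underside. Pivot at x = -100 mm, hanging loop to -129, jaw tips at 138. A spring presses each grip outwards, about 6 N open to 9 N closed on the cap: closing the gripper to a grip width of 54 to 60 mm carries them half open.
- tongs_jaw (a point): Midway between the open jaws, 115 mm along x from tongs_grip, 12 mm above the underside. Jaws: hollows 25 mm high, x = 92 to 138 mm, gap open 102 mm at the hollow, 94 mm at the tips. Each mm off the grip width takes 2.15 mm off the gap; on the cap the grips are about 43 mm wide. The point is fixed to the +y arm and moves with it as the tongs close.
- tongs_arm (a joint): Angle by which the tongs are closed: 0 fully open, about 0.21 rad closed on the cap, 0.39 rad quite shut.
- cap_center (a point): Centre of the jar's steel twist cap, half-way up: a disc with a ribbed edge, 50 mm wide, 20 mm high, 45 g, loose, lying top up on the draining rack; z up. The jaws go round its edge.
- cap: The cap; origin at the centre of its underside.
- rack_top (a point): Centre of the top of the square steel-wire draining rack, 113 by 113 mm, top 30 mm above the shelf; fixed. The cap lies on it near the middle.
- rack: The draining rack; origin under its centre on the shelf.
- closed_jar: Bigger closed terracotta jar with a steel cap on, 99 mm wide, 132 mm high; leave it. Origin under its centre.
- can_opener: Chrome can opener lying on the shelf, 187 mm long along its x, 60 mm wide, 23 mm high; leave it. Origin under its middle.
Not all that is in view belongs to the job. Of the things that look like the funnel, the smaller one is meant. What is shaped like the jar but green is not meant.

How it is judged (in metres and radians):
On the way, in this order (a step that is already met when the one before it is completed fails the run):
1. the funnel is seated upright in the tier's 42 mm hole and let go (horizontal distance between funnel_center and tier_hole below 0.012 m and z of funnel_center in the frame of tier_hole between 0.014 and 0.03 m and angle between funnel_center's own z axis and vertical below 0.25 rad and contact force between the fingers and funnel below 0.05 N), for 0.2 s.
2. the tongs, held in the gripper, have closed on the cap and lifted it clear of the rack (contact force between tongs and cap above 0.5 N and contact force between the fingers and tongs above 2 N and value of joint tongs_arm between 0.14 and 0.34 rad and distance between cap_center and tongs_jaw below 0.045 m and contact force between cap and rack below 0.05 N and contact force between cap and jar below 0.05 N and z of cap_center in the frame of rack_top above 0.03 m), for 0.2 s.
At the end, for the whole second after the job is handed in: Still held: gripper holds the tongs, only the tongs hold the cap (closed 0.14 to 0.34 rad); cap still, level within 20 deg, centre within 25 mm of the jar's axis, 20 to 110 mm above the rim; funnel upright in the 42 mm hole within 12 mm, 14 deg, let go; jar upright, within 30 mm of its start (all of step 1 and contact force between tongs and cap above 0.5 N and contact force between the fingers and tongs above 2 N and value of joint tongs_arm between 0.14 and 0.34 rad and distance between cap_center and tongs_jaw below 0.045 m and contact force between cap and rack below 0.05 N and contact force between each of cap, tongs and jar below 0.05 N and horizontal distance between cap_center and jar_mouth below 0.025 m and z of cap_center in the frame of jar_mouth between 0.02 and 0.11 m and angle between cap_center's own z axis and vertical below 0.35 rad and angle between jar_mouth's own z axis and vertical below 0.2 rad and distance of jar from where it was at the start of the episode below 0.03 m and linear speed of cap below 0.04 m/s); the arm keeps its last pose, push and grip.
It fails at once if the robot itself touches the cap (contact force between any of the fingers, the arm and cap above 0.2 N).
It fails at once if the cap is dropped off the rack (z of cap_center in the frame of rack_top below -0.005 m).
It fails at once if the open jar is tipped or pushed away (angle between jar_mouth's own z axis and vertical above 0.35 rad or distance of jar from where it was at the start of the episode above 0.03 m).
It fails at once if the closed jar or the can opener is moved by more than 30 mm (distance of any of closed_jar, can_opener from where it was at the start of the episode above 0.03 m).
It also fails if it takes over 58 s, if anything falls off the work surface, if the arm or the gripper's body presses on something with over 40 N, if the wrist force passes 120 N, or if a joint passes its speed limit or range.

## Working session

There is one attempt and no reset: what is moved stays moved. The work goes in short steps, Python scripts to look and compute and a tool call to move; the robot and the scene stay as the last step left them, time stands still between calls to the robot, and variables do not carry over. Pictures are saved under pics/ and viewed, about 8 in all and at most 12, crops included, and the job is handed in when it is done.

Besides the shell and the picture viewer there is one more tool, called after "Call:" in YAML: its name, and indented under it one key for each argument. drive_tool: Moves the arm, as the interface text tells. Its arguments: {"type":"object","properties":{"plan":{"type":"array"},"grip_force":{"type":"number"}},"required":["plan"]}

```bash
mkdir -p pics; cat > h.py <<'E'
import numpy as np, cv2
from workcell import state, grab_frame, camera_info, env, search_frame, place_of
from scipy.spatial.transform import Rotation as R
def cam(n):
    c=camera_info(n); o=np.array(c["orientation"],float)
    M=o if o.shape==(3,3) else R.from_euler('xyz',o,degrees=True).as_matrix()
    return np.array(c["intrinsics"],float),float(c["k1"]),np.array(c["origin"],float),M
def ray(n,u,v):
    K,k,o,M=cam(n)
    p=cv2.undistortPoints(np.array([[[u,v]]],float),K,np.array([k,0,0,0.]),None,None)[0,0]
    return o,M@np.array([p[0],p[1],1])
def at_z(n,u,v,z):
    o,d=ray(n,u,v); return o+d*(z-o[2])/d[2]
def proj(n,P):
    K,k,o,M=cam(n); q=(np.array(P,float)-o)@M; x,y=q[0]/q[2],q[1]/q[2]; s=1+k*(x*x+y*y)
    return np.array([K[0,0]*x*s+K[0,2],K[1,1]*y*s+K[1,2]])
def tri(a,b):
    (o,d),(p,e)=ray('top',*a),ray('side',*b)
    A=np.zeros((3,3));r=np.zeros(3)
    for q,w in((o,d),(p,e)):
        w=w/np.linalg.norm(w);P=np.eye(3)-np.outer(w,w);A+=P;r+=P@q
    return np.linalg.solve(A,r)
E
python3 - <<'E'
from h import *
for n in('top','side'):
    im=grab_frame(n); cv2.imwrite(f'pics/{n}1.png',im[:,:,::-1]); print(n,camera_info(n))
    for l in ['funnel_center','tier_hole','jar_mouth','tongs_grip','tongs_jaw','tongs','cap_center','rack_top','closed_jar','can_opener','tier']:
        print(l,[(np.round(np.array(d['location'])*[640,480],1).tolist(),round(d['p'],2)) for d in place_of(n,l)[:3]])
s=state();print(s['ee_pos'],s['ee_rot'],s['time_s'],s['gripper_width'])
E
```

```text
top {'intrinsics': array([[572.58379014,   0.        , 329.31681542],
       [  0.        , 572.58379014, 239.09590089],
       [  0.        ,   0.        ,   1.        ]]), 'k1': -0.1567593424663673, 'origin': array([ 516.08078146,    2.25621612, 1158.06649289]), 'orientation': array([-176.57606402,    0.30761848,  -89.60682396])}
funnel_center [([255.7, 292.2], 0.94), ([274.9, 219.3], 0.77)]
tier_hole [([148.8, 232.0], 0.77), ([284.2, 229.2], 0.41)]
jar_mouth [([277.7, 221.4], 0.79), ([320.5, 289.3], 0.78)]
tongs_grip [([382.8, 299.7], 0.83), ([171.1, 248.3], 0.25)]
tongs_jaw [([357.7, 178.0], 0.4)]
tongs [([381.0, 294.8], 0.67)]
cap_center [([506.5, 268.3], 0.57)]
rack_top [([498.3, 273.3], 0.8)]
closed_jar [([234.1, 138.8], 0.87), ([281.8, 225.5], 0.7), ([507.4, 267.4], 0.65)]
can_opener [([360.8, 180.7], 0.92)]
tier [([170.3, 244.2], 0.8), ([506.0, 268.5], 0.18)]
side {'intrinsics': array([[521.76003464,   0.        , 325.93862776],
       [  0.        , 521.76003464, 240.20715576],
       [  0.        ,   0.        ,   1.        ]]), 'k1': -0.09643483781991197, 'origin': array([436.50061761, 643.98416938, 896.39302703]), 'orientation': array([-1.41998240e+02,  1.38554875e-01, -1.69033109e+02])}
funnel_center [([291.0, 255.7], 0.86), ([352.0, 301.9], 0.76), ([264.0, 379.0], 0.32)]
tier_hole [([265.3, 377.5], 0.95)]
jar_mouth [([362.3, 246.3], 0.9), ([289.3, 263.8], 0.66)]
tongs_grip [([376.3, 225.1], 0.76), ([292.1, 262.4], 0.64), ([287.6, 411.6], 0.47)]
tongs_jaw [([325.2, 215.2], 0.59)]
tongs []
cap_center [([366.2, 140.6], 0.63), ([293.2, 295.8], 0.2)]
rack_top [([371.9, 148.1], 0.8), ([325.8, 214.5], 0.33)]
closed_jar [([192.6, 320.4], 0.58)]
can_opener [([266.2, 227.5], 0.79), ([289.0, 267.2], 0.32)]
tier [([286.6, 409.3], 0.94)]
[242.1861891  521.52071522 213.98074597] [ 9.67164305 89.99486113 74.75928086] 1.2 91.00076029939802
```

View pics/top1.png

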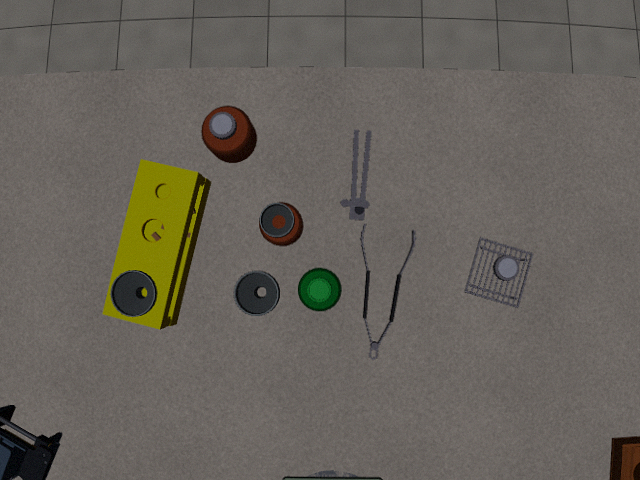

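View pics/side1.png

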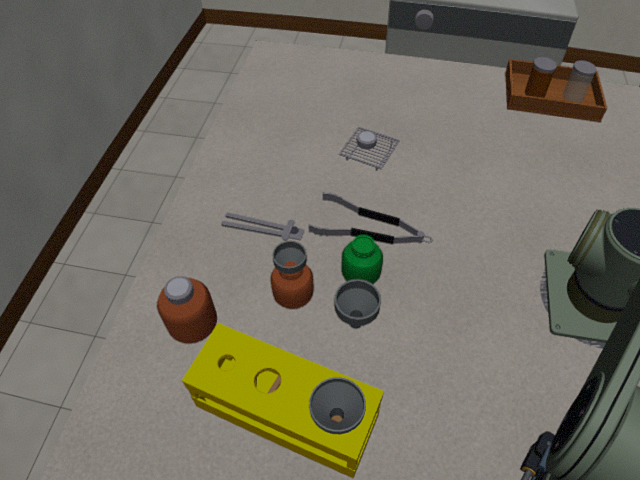

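The top view shows the small funnel in the jar at (277,219), with the bigger look-alike at (257,292). The middle hole is at (152,231), the cap at (506,268), and the tongs' grips at (366,295) and (395,298) with the pivot at about (374,345). The side view agrees: funnel (290,255), hole (267,380), cap (367,139).

```bash
python3 - <<'E'
from h import *
np.set_printoptions(precision=1,suppress=True)
P={'fun':((274.9,219.3),(291,255.7),127),'hole':((148.8,232),(265.3,377.5),115),'cap':((506.5,268.3),(366.2,140.6),40),'rack':((498.3,273.3),(371.9,148.1),30),'grip':((382.8,299.7),(376.3,225.1),12),'opener':((360.8,180.7),(266.2,227.5),0),'tier':((170.3,244.2),(286.6,409.3),0)}
for k,(a,b,z) in P.items(): print(k,'tri',tri(a,b),'top',at_z('top',*a,z),'side',at_z('side',*b,z))
t=cv2.imread('pics/top1.png'); s=cv2.imread('pics/side1.png')
# grips: dark blobs
for n,im,(x0,y0,x1,y1) in(('top',t,(355,255,410,330)),('side',s,(340,200,405,248))):
    g=im[y0:y1,x0:x1].max(2); m=(g<45).astype(np.uint8)
    N,L,st,c=cv2.connectedComponentsWithStats(m)
    for i in range(1,N):
        if st[i,4]>30:
            ys,xs=np.where(L==i); p=np.c_[xs+x0,ys+y0].astype(np.float32)
            r=cv2.minAreaRect(p); bx=cv2.boxPoints(r)
            e=sorted(bx.tolist(),key=lambda q:q[1] if n=='top' else q[0])
            A=np.mean(e[:2],0);B=np.mean(e[2:],0)
            print(n,'grip',st[i,4],A,B,at_z(n,*A,20),at_z(n,*B,20),at_z(n,*p.mean(0),20))
# cap blob
for n,im,(x0,y0,x1,y1) in(('top',t,(485,248,525,290)),('side',s,(350,125,385,155))):
    hs=cv2.cvtColor(im[y0:y1,x0:x1],cv2.COLOR_BGR2GRAY)
    print(n,'cap grays',np.percentile(hs,[5,25,50,75,95]))
# scaled montage
c=[cv2.resize(q,(400,300),interpolation=cv2.INTER_CUBIC) for q in(t[185:260,240:340],t[200:275,110:210],t[230:305,460:560],s[110:185,320:420])]
cv2.imwrite('pics/m1.png',np.vstack([np.hstack(c[:2]),np.hstack(c[2:])]))
E
```

```text
fun tri [609.9 106.  133. ] top [613. 107. 127.] side [608.6 101.5 127. ]
hole tri [591.  339.9 129.2] top [589.5 344.  115. ] side [596.4 334.7 115. ]
cap tri [ 527.9 -344.2   33.2] top [ 527.3 -342.2   40. ] side [ 527.7 -336.4   40. ]
rack tri [ 514.6 -330.9   22.7] top [ 517.5 -328.4   30. ] side [ 511.1 -323.1   30. ]
grip tri [466.6 -98.7   9.7] top [464.  -98.8  12. ] side [469.2 -96.3  12. ]
opener tri [707.4 -54.2  -0.8] top [705.2 -54.5   0. ] side [709.3 -53.4   0. ]
tier tri [571.1 337.3  -7.6] top [572.7 335.4   0. ] side [568.  339.6   0. ]
top grip 147 [367.6 270.9] [364.1 317.1] [521.4 -67.6  20. ] [429.8 -61.2  20. ] [475.7 -64.3  20. ]
top grip 167 [398.7 274. ] [390.4 322.2] [ 515.6 -129.7   20. ] [ 419.8 -113.3   20. ] [ 469.3 -121.8   20. ]
side grip 300 [357.6 210.5] [398.7 221.9] [ 515.5 -123.8   20. ] [ 421.6 -108.    20. ] [ 467.8 -116.1   20. ]
side grip 264 [350.2 231.2] [393.2 239.8] [522.1 -61.9  20. ] [427.9 -55.9  20. ] [471.7 -59.7  20. ]
top cap grays [ 57.  75.  94. 106. 113.]
side cap grays [ 57. 102. 119. 132. 140.]
```

View pics/m1.png

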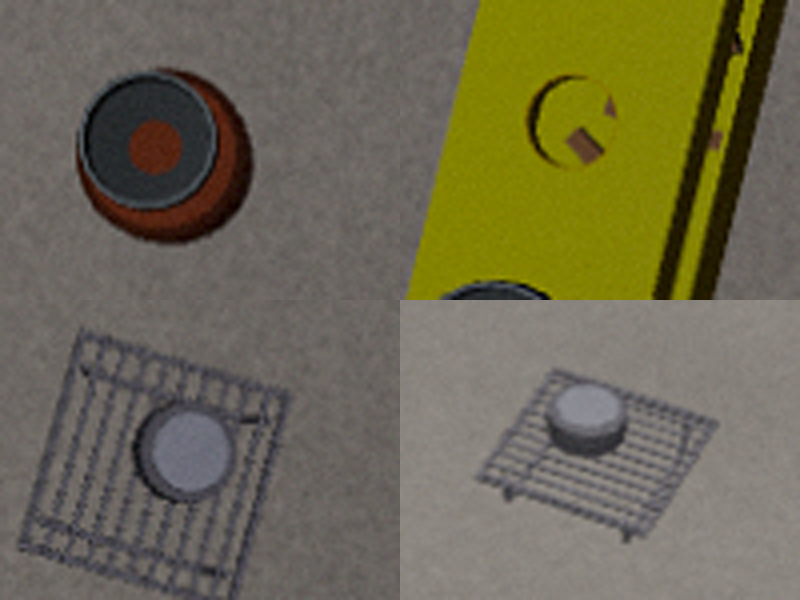

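Crop centres, back in full-image pixels: funnel rim (277,219.8) in the top view, hole (153,230.5), cap top (508.2,267.5), and cap top in the side view (366.8,137). I'll turn these into positions.

```bash
python3 - <<'E'
from h import *
np.set_printoptions(precision=1,suppress=True)
for k,a,b,z in(('fun',(277,219.8),(290.3,247.5),137),('hole',(153,230.5),(267.5,380.5),115),('cap',(508.2,267.5),(366.8,137),50),('small hole',(162.5,191),(227.5,362.5),115),('bigfun',(134,293),(337.5,405),143)):
    print(k,tri(a,b),at_z('top',*a,z),at_z('side',*b,z))
s=state(); M=R.from_euler('xyz',s['ee_rot'],degrees=True).as_matrix(); print(M); z=M[:,2]; print(np.degrees(np.arctan2(z[1],z[0])))
# tier edges top
t=cv2.imread('pics/top1.png')
for e in((141,160),(198,173),(105,314),(161,327)): print(at_z('top',*e,115))
E
```

```text
fun [609.3 100.8 150.8] [611.2 102.2 137. ] [612.   90.7 137. ]
hole [592.6 337.3 111. ] [592.3 336.  115. ] [591.7 338.9 115. ]
cap [ 528.3 -344.3   44.8] [ 528.8 -342.6   50. ] [ 527.1 -338.3   50. ]
small hole [665.4 320.6 112. ] [666.3 320.  115. ] [663.2 321.7 115. ]
bigfun [475.8 363.7 132.8] [476.9 360.2 143. ] [474.5 367.3 143. ]
[[ 0.  -0.9  0.4]
 [ 0.   0.4  0.9]
 [-1.   0.   0. ]]
65.08763776844843
[725.3 363.9 115. ]
[700.  253.3 115. ]
[435.6 426.2 115. ]
[414.  317.5 115. ]
```

Call:
drive_tool:
  plan:
    - [0,0,3,30,-34,8,91]
    - [0,0,6,70,-80,16,91]
    - [0,0,9,115,-131,16,91]
    - [0,0,12.6,160,-182,16,91]
    - [0,0,12.6,205,-233,16,91]
    - [0,0,12.6,250,-284,16,91]
    - [0,0,12.6,295,-335,16,91]
    - [0,0,12.6,335,-381,16,91]
    - [0,0,12.6,360,-409,16,91]
    - [0,0,12.6,369,-419.5,16,91]
  grip_force: 10

```text
time_s: 2.45
ee_pos: [613.1, 99.0, 229.4]
ee_rot: [-156.9, 90.0, -79.4]
force: [0.0, -0.7, 0.3]
gripper_width: 91.0
```

```bash
python3 - <<'E'
from h import *
np.set_printoptions(precision=1,suppress=True)
im=grab_frame('side'); cv2.imwrite('pics/s2.png',im[:,:,::-1]); 
cv2.imwrite('pics/s2c.png',cv2.resize(im[170:320,210:410,::-1],(800,600),interpolation=cv2.INTER_CUBIC))
s=state(); print(s['ee_pos'],s['ee_rot'],s['time_s'])
M=R.from_euler('xyz',s['ee_rot'],degrees=True).as_matrix(); z=M[:,2]; print(np.degrees(np.arctan2(z[1],z[0])))
p=np.array(s['ee_pos'])
for q in(p,p+45.5*z,p-45.5*z): print((proj('side',q)-[210,170])*4)
E
```

```text
[613.2  99.1 229.3] [-149.7   89.9  -72.3] 2.5
77.49203932997277
[301.4 192.2]
[252.1 270.4]
[348.  118.6]
```

View pics/s2c.png

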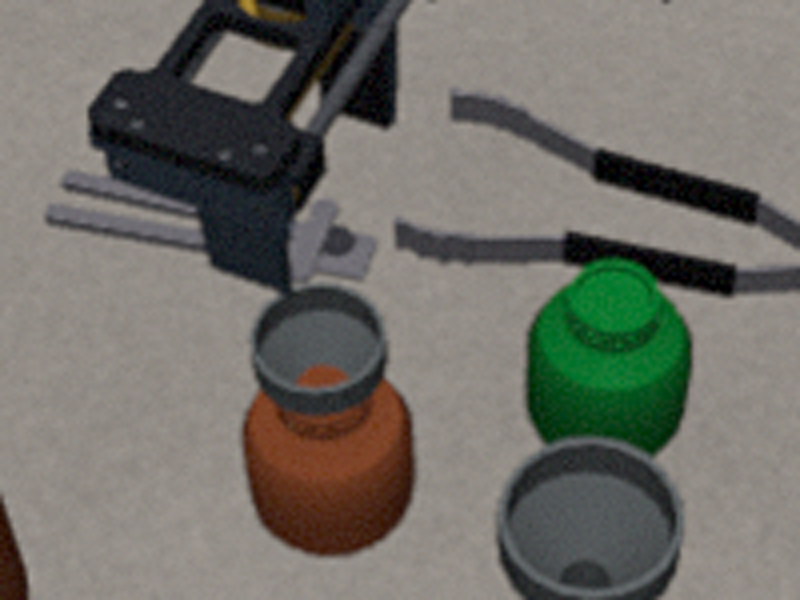

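The side crop shows the funnel rim centred at (320,339), which is full-image (290,254.8), about y = 102 at rim height. The fingertip sits where the calibration projects it, so I'll descend.

Call:
drive_tool:
  plan:
    - [0,0,0,-1,2,-20,91]
    - [0,0,0,-2,3,-50,91]
    - [0,0,0,-2,3,-80,91]
    - [0,0,0,-2,3,-100,91]
    - [0,0,0,-2,3,-112,91]
    - [0,0,0,-2,3,-117,91]
    - [0,0,0,-2,3,-117,75]
    - [0,0,0,-2,3,-117,50]
    - [0,0,0,-2,3,-117,50]
    - [0,0,0,-2,3,-117,50]
  grip_force: 8

```text
time_s: 3.75
ee_pos: [611.8, 102.7, 113.1]
ee_rot: [-66.2, 89.9, 11.3]
force: [0.7, 2.3, 3.0]
gripper_width: 62.6
```

Call:
drive_tool:
  plan:
    - [0,0,0,0,0,0,50]
    - [0,0,0,0,0,3,50]
    - [0,0,0,0,0,12,50]
    - [0,0,0,0,0,30,50]
    - [0,0,0,0,0,55,50]
    - [0,0,0,0,0,80,50]
    - [0,0,0,0,0,88,50]
    - [0,0,0,0,0,90,50]
  grip_force: 8

```text
time_s: 4.75
ee_pos: [611.7, 102.5, 203.3]
ee_rot: [-71.6, 89.9, 5.9]
force: [0.5, -0.3, -0.1]
gripper_width: 62.8
```

Call:
drive_tool:
  plan:
    - [0,0,0,-2,20,0,50]
    - [0,0,0,-5,55,0,50]
    - [0,0,0,-8,100,0,50]
    - [0,0,0,-12,145,0,50]
    - [0,0,0,-15,185,0,50]
    - [0,0,0,-18,215,0,50]
    - [0,0,0,-19,229,0,50]
    - [0,0,0,-19,234,0,50]
    - [0,0,0,-19,234,-10,50]
    - [0,0,0,-19,234,-20,50]

```text
time_s: 6.0
ee_pos: [592.7, 335.3, 182.4]
ee_rot: [-91.7, 89.9, -14.3]
force: [-0.3, 0.2, -1.2]
gripper_width: 62.6
```

```bash
python3 - <<'E'
from h import *
np.set_printoptions(precision=1,suppress=True)
a=grab_frame('side');b=grab_frame('top')
s=state(); p=np.array(s['ee_pos']); print(p,s['time_s'],s['gripper_width'])
c1=cv2.resize(a[310:435,200:330,::-1],(400,384),interpolation=cv2.INTER_CUBIC)
c2=cv2.resize(b[165:290,80:210,::-1],(400,384),interpolation=cv2.INTER_CUBIC)
cv2.imwrite('pics/m3.png',np.hstack([c1,c2]))
# predicted funnel center & rim bottom & spout for TCP-centred funnel
for q in(p+[0,0,15],p+[0,0,-41]): print((proj('side',q)-[200,310])*400/130,(proj('top',q)-[80,165])*400/130+[400,0])
print('hole',(proj('side',[592.5,336.5,115])-[200,310])*400/130)
E
```

```text
[592.  335.  181.2] 6.1 62.31188679075324
[193.2 141.3] [581.7 191.3]
[204.4 189.8] [613.1 198.9]
hole [207.4 212.4]
```

View pics/m3.png

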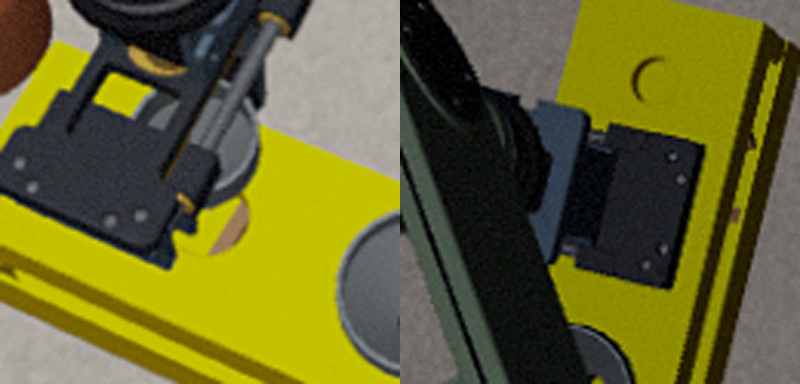

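The crop shows the funnel rim held within about 2 mm of its predicted place, centred over the hole. I'll lower it.

Call:
drive_tool:
  plan:
    - [0,0,0,1,1,-12,50]
    - [0,0,0,1,1,-25,50]
    - [0,0,0,1,1,-36,50]
    - [0,0,0,1,1,-44,50]
    - [0,0,0,1,1,-50,50]
    - [0,0,0,1,1,-54,50]
    - [0,0,0,1,1,-56,50]

```text
time_s: 6.98
ee_pos: [593.3, 336.5, 125.6]
ee_rot: [-172.1, 90.0, -94.7]
force: [-0.2, 1.4, 3.3]
gripper_width: 62.3
```

Call:
drive_tool:
  plan:
    - [0,0,0,0,0,-1,50]
    - [0,0,0,0,0,-2,50]
    - [0,0,0,0,0,-2,50]

```text
time_s: 7.35
ee_pos: [593.6, 337.1, 124.6]
ee_rot: [-45.9, 89.9, 31.5]
force: [-1.6, 2.2, 4.7]
gripper_width: 62.4
```

Seated, by the contact force and the height (funnel_center is about 138). Release and rise.

Call:
drive_tool:
  plan:
    - [0,0,0,0,0,0,75]
    - [0,0,0,0,0,0,91]
    - [0,0,0,0,0,0,91]
    - [0,0,0,0,0,10,91]
    - [0,0,0,0,0,35,91]
    - [0,0,0,0,-20,70,91]
    - [0,0,0,-10,-60,95,91]
    - [0,0,0,-20,-110,100,91]
    - [0,0,0,-30,-160,100,91]
    - [0,0,0,-40,-200,100,91]

```text
time_s: 8.6
ee_pos: [553.3, 135.3, 225.6]
ee_rot: [-63.9, 89.8, 13.4]
force: [0.4, -0.5, 0.4]
gripper_width: 90.8
```

```bash
python3 - <<'E'
from h import *
np.set_printoptions(precision=1,suppress=True)
a=grab_frame('side');b=grab_frame('top')
s=state(); p=np.array(s['ee_pos']); print(p,s['time_s'])
M=R.from_euler('xyz',s['ee_rot'],degrees=True).as_matrix(); z=M[:,2]; print(np.degrees(np.arctan2(z[1],z[0])))
c1=cv2.resize(a[310:435,200:330,::-1],(400,384),interpolation=cv2.INTER_CUBIC)
c2=cv2.resize(b[165:290,80:210,::-1],(400,384),interpolation=cv2.INTER_CUBIC)
cv2.imwrite('pics/m4.png',np.hstack([c1,c2]))
q=[592.5,336.5,148]
print((proj('side',q)-[200,310])*400/130,(proj('top',q)-[80,165])*400/130+[400,0])
E
```

```text
[552.7 133.7 225.8] 8.7
77.17501450070804
[201.2 185.9] [606.5 197. ]
```

View pics/m4.png

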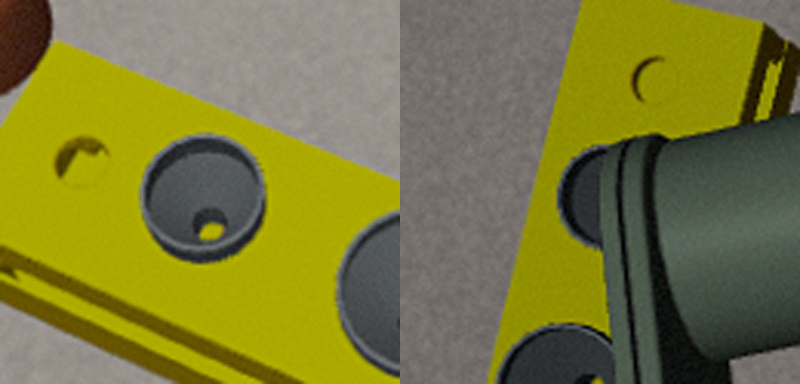

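The funnel is seated upright in the middle hole: rim centre observed near (204,190), predicted (201,186). Before going to the tongs, I'll check the clearance to the green jar.

```bash
python3 - <<'E'
from h import *
np.set_printoptions(precision=1,suppress=True)
for n in('top','side'):
    im=cv2.imread(f'pics/{n}1.png').astype(int); m=((im[:,:,1]>im[:,:,2]+40)&(im[:,:,1]>im[:,:,0]+40)).astype(np.uint8)
    ys,xs=np.where(m); u=[xs.min(),xs.max(),ys.min(),ys.max()]; print(n,u)
    if n=='top':
        for z in(0,40,50,70,100): print(z,at_z(n,u[0],289,z)[:2],at_z(n,u[1],289,z)[:2],at_z(n,320,u[2],z)[:2],at_z(n,320,u[3],z)[:2])
# lid: side lid centre ~ crop (612,285) => 
print(tri((320,290),(210+612/4,170+285/4)), at_z('side',210+612/4,170+285/4,100))
print([at_z('side',210+x/4,170+y/4,z) for x,y,z in((690,380,60),(528,380,60))])
E
```

```text
top [np.int64(300), np.int64(337), np.int64(271), np.int64(308)]
0 [484.   67.5] [484.5  -7.2] [520.6  27.3] [446.   26.8]
40 [485.1  65.2] [485.6  -6.9] [520.5  26.5] [448.4  25.9]
50 [485.4  64.6] [485.9  -6.8] [520.4  26.2] [449.   25.7]
70 [485.9  63.5] [486.4  -6.7] [520.3  25.8] [450.2  25.3]
100 [486.8  61.8] [487.3  -6.4] [520.2  25.2] [452.1  24.7]
side [np.int64(343), np.int64(381), np.int64(235), np.int64(280)]
[485.5  24.9 103.1] [485.9  22.5 100. ]
[array([442. ,  42.5,  60. ]), array([520.1,  57.5,  60. ])]
```

Call:
drive_tool:
  plan:
    - [0,0,2,-8,-20,0,91]
    - [0,0,4,-23,-60,0,91]
    - [0,0,6.3,-40,-110,0,91]
    - [0,0,6.3,-57,-158,0,91]
    - [0,0,6.3,-72,-200,0,91]
    - [0,0,6.3,-80,-222,-10,91]
    - [0,0,6.3,-83,-228,-35,91]
    - [0,0,6.3,-83,-228,-80,91]
    - [0,0,6.3,-83,-228,-120,91]
    - [0,0,6.3,-83,-228,-136,91]

```text
time_s: 9.95
ee_pos: [469.1, -93.6, 88.1]
ee_rot: [64.2, 89.9, 147.7]
force: [1.3, 0.0, -0.0]
gripper_width: 91.4
```

```bash
python3 - <<'E'
from h import *
np.set_printoptions(precision=1,suppress=True)
a=grab_frame('side')
s=state(); p=np.array(s['ee_pos']); print(p,s['time_s'],s['force'])
M=R.from_euler('xyz',s['ee_rot'],degrees=True).as_matrix(); z=M[:,2]; print(np.degrees(np.arctan2(z[1],z[0])))
cv2.imwrite('pics/s5.png',cv2.resize(a[150:300,280:480,::-1],(800,600),interpolation=cv2.INTER_CUBIC))
E
```

```text
[468.5 -93.4  87. ] 10.0 [-0.4 -0.2 -1.4]
83.49666027283263
```

View pics/s5.png

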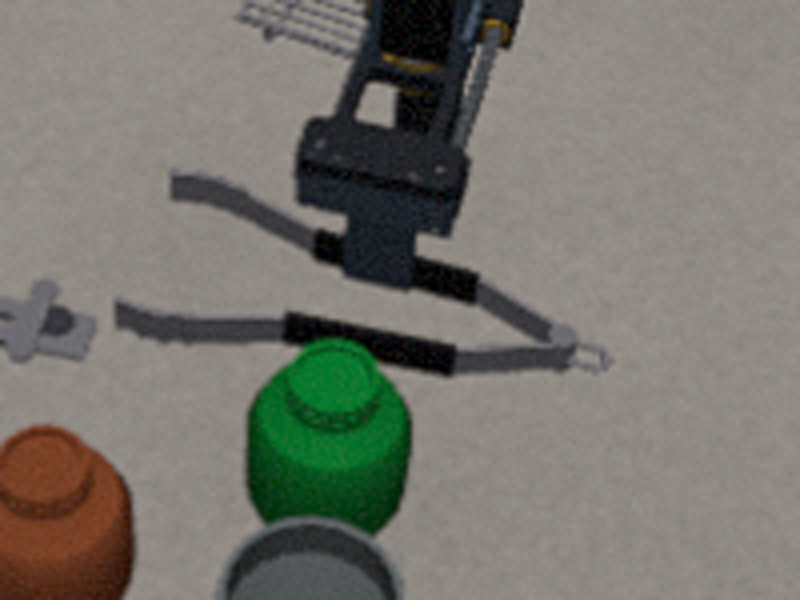

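The gripper is over the grips and correctly aligned, so I'll descend and close to 57.

Call:
drive_tool:
  plan:
    - [0,0,0,1,-1,-20,91]
    - [0,0,0,1.5,-1,-45,91]
    - [0,0,0,1.5,-1,-65,91]
    - [0,0,0,1.5,-1,-76,91]
    - [0,0,0,1.5,-1,-81,91]
    - [0,0,0,1.5,-1,-82,91]
    - [0,0,0,1.5,-1,-82,75]
    - [0,0,0,1.5,-1,-82,60]
    - [0,0,0,1.5,-1,-82,57]
    - [0,0,0,1.5,-1,-82,57]
  grip_force: 30

```text
time_s: 11.25
ee_pos: [470.4, -94.3, 5.4]
ee_rot: [65.8, 89.9, 149.2]
force: [0.9, 1.0, 2.5]
gripper_width: 57.3
```

Call:
drive_tool:
  plan:
    - [0,0,0,0,0,0,57]
    - [0,0,0,0,0,0,57]
    - [0,0,0,0,0,0,57]

```text
time_s: 11.62
ee_pos: [470.4, -94.4, 5.4]
ee_rot: [66.0, 89.9, 149.5]
force: [0.9, 0.6, 0.6]
gripper_width: 57.1
```

Call:
drive_tool:
  plan:
    - [0,0,0,0,0,4,57]
    - [0,0,0,0,0,18,57]
    - [0,0,0,0,0,45,57]
    - [0,0,0,0,0,75,57]
    - [0,0,0,0,0,98,57]
    - [0,0,0,0,-10,110,57]
    - [0,0,0,-5,-30,110,57]
    - [0,0,0,-15,-60,110,57]
    - [0,0,0,-24,-95,110,57]
    - [0,0,0,-33,-130,110,57]

```text
time_s: 12.88
ee_pos: [436.6, -225.8, 115.4]
ee_rot: [72.1, 89.8, 155.6]
force: [-0.3, 0.3, 0.3]
gripper_width: 56.9
```

Call:
drive_tool:
  plan:
    - [0,0,0,-6,-35,0,57]
    - [0,0,0,-14,-65,0,57]
    - [0,0,0,-20,-90,0,57]
    - [0,0,0,-23,-101,0,57]
    - [0,0,0,-24,-104,0,57]
    - [0,0,0,-24,-104,-15,57]
    - [0,0,0,-24,-104,-25,57]
    - [0,0,0,-24,-104,-25,57]

```text
time_s: 13.88
ee_pos: [412.0, -328.6, 88.9]
ee_rot: [63.0, 89.7, 146.6]
force: [0.5, 1.1, -1.0]
gripper_width: 57.1
```

```bash
python3 - <<'E'
from h import *
np.set_printoptions(precision=1,suppress=True)
a=grab_frame('side');b=grab_frame('top')
s=state(); p=np.array(s['ee_pos']); print(p,s['time_s'],s['force'],s['gripper_width'])
M=R.from_euler('xyz',s['ee_rot'],degrees=True).as_matrix(); z=M[:,2]; y=np.degrees(np.arctan2(z[1],z[0]));print(y)
c1=cv2.resize(a[90:190,300:400,::-1],(400,400),interpolation=cv2.INTER_CUBIC)
c2=cv2.resize(b[200:300,450:550,::-1],(400,400),interpolation=cv2.INTER_CUBIC)
cv2.imwrite('pics/m6.png',np.hstack([c1,c2]))
u=np.array([z[1],-z[0],0])
for q in(p+115*u+[0,0,7],p+138*u+39.5*z+[0,0,19],p+138*u-39.5*z+[0,0,19]): print(q,(proj('side',q)-[300,90])*4,(proj('top',q)-[450,200])*4+[400,0])
E
```

```text
[ 412.7 -329.4   90.1] 13.975 [-0.   0.1 -0.9] 57.09501543378544
83.52757515310607
[ 527.  -342.4   97.1] [272.8 123.1] [662.6 272.7]
[ 554.3 -305.7  109.1] [218.8 140.6] [593.7 213.5]
[ 545.4 -384.2  109.1] [253.4  60.5] [756.6 233.2]
```

View pics/m6.png

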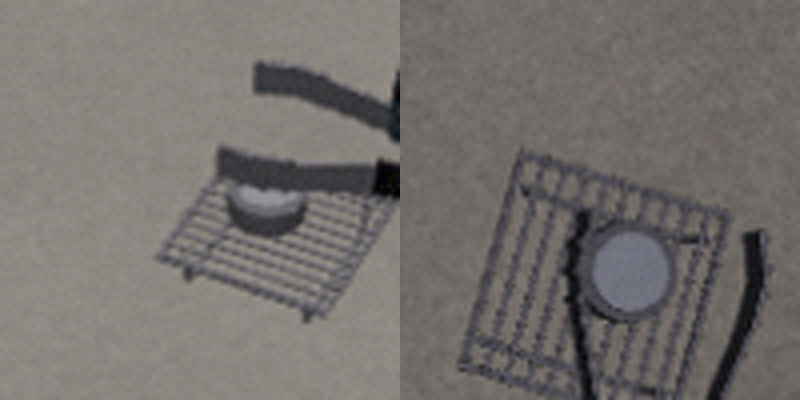

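The side crop shows the jaws straddling the cap, about 1–3 mm from the predicted position. The cap is within 2–3 mm of centre in both views, against 18 mm of clearance on each side, so I'll descend.

Call:
drive_tool:
  plan:
    - [0,0,0,1,-2,-8,57]
    - [0,0,0,2,-2,-20,57]
    - [0,0,0,2,-2,-32,57]
    - [0,0,0,2,-2,-42,57]
    - [0,0,0,2,-2,-49,57]
    - [0,0,0,2,-2,-51.5,57]
    - [0,0,0,2,-2,-51.5,57]

```text
time_s: 14.85
ee_pos: [414.8, -331.5, 38.6]
ee_rot: [69.1, 89.8, 152.7]
force: [-0.3, -0.1, -1.5]
gripper_width: 56.9
```

```bash
python3 - <<'E'
from h import *
a=grab_frame('side');b=grab_frame('top')
s=state(); p=np.array(s['ee_pos']); print(p,s['time_s'],s['force'],s['gripper_width'])
c1=cv2.resize(a[90:190,300:400,::-1],(400,400),interpolation=cv2.INTER_CUBIC)
c2=cv2.resize(b[200:300,450:550,::-1],(400,400),interpolation=cv2.INTER_CUBIC)
cv2.imwrite('pics/m7.png',np.hstack([c1,c2]))
E
```

```text
[ 414.98946562 -331.64953035   38.96573837] 14.95 [-0.26226171  0.19152797 -0.57656929] 56.776936800437504
```

View pics/m7.png

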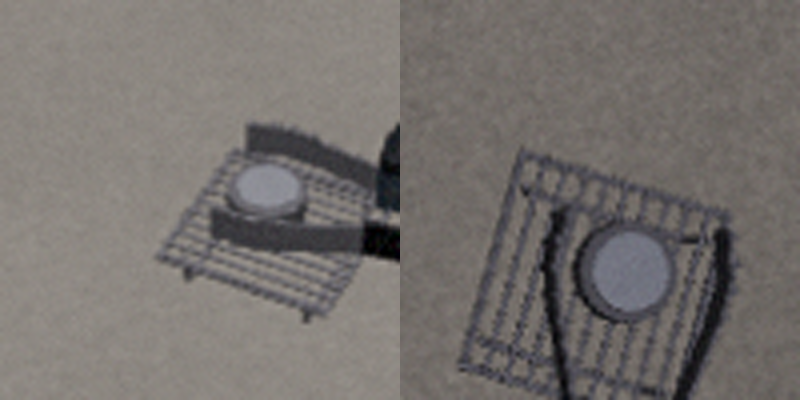

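The cap lies between the jaws, slightly nearer the +y jaw. I'll shift 2.5 mm and close slowly.

Call:
drive_tool:
  plan:
    - [0,0,0,0,2.5,0,55]
    - [0,0,0,0,2.5,0,52]
    - [0,0,0,0,2.5,0,49]
    - [0,0,0,0,2.5,0,47]
    - [0,0,0,0,2.5,0,45]
    - [0,0,0,0,2.5,0,43]
    - [0,0,0,0,2.5,0,41]
    - [0,0,0,0,2.5,0,38]
    - [0,0,0,0,2.5,0,38]
    - [0,0,0,0,2.5,0,38]
  grip_force: 28

```text
time_s: 16.2
ee_pos: [414.9, -329.1, 38.9]
ee_rot: [72.5, 89.9, 156.0]
force: [-0.3, 0.0, -1.0]
gripper_width: 41.4
```

Call:
drive_tool:
  plan:
    - [0,0,0,0,0,2,38]
    - [0,0,0,0,0,5,38]
    - [0,0,0,0,0,10,38]
    - [0,0,0,0,0,18,38]
    - [0,0,0,0,0,26,38]
    - [0,0,0,0,0,34,38]
    - [0,0,0,0,0,40,38]
    - [0,0,0,0,0,45,38]
    - [0,0,0,0,0,50,38]
    - [0,0,0,0,0,50,38]

```text
time_s: 17.45
ee_pos: [415.1, -329.2, 89.3]
ee_rot: [79.3, 89.9, 162.8]
force: [0.7, -0.5, -0.9]
gripper_width: 41.8
```

```bash
python3 - <<'E'
from h import *
a=grab_frame('side');b=grab_frame('top')
s=state(); p=np.array(s['ee_pos']); print(p,s['time_s'],s['force'],s['gripper_width'])
for n in('side','top'): print([(np.round(np.array(d['location'])*[640,480],1).tolist(),round(d['p'],2)) for d in place_of(n,'cap_center')[:2]])
c1=cv2.resize(a[90:190,300:400,::-1],(400,400),interpolation=cv2.INTER_CUBIC)
c2=cv2.resize(b[200:300,450:550,::-1],(400,400),interpolation=cv2.INTER_CUBIC)
cv2.imwrite('pics/m8.png',np.hstack([c1,c2]))
E
```

```text
[ 414.80779266 -329.0307876    88.8070589 ] 17.55 [-0.6753369  -0.14631698 -2.51962819] 41.621043609252645
[([367.3, 122.4], 0.67), ([288.8, 262.5], 0.55)]
[([517.2, 264.7], 0.81), ([234.6, 141.2], 0.56)]
```

View pics/m8.png

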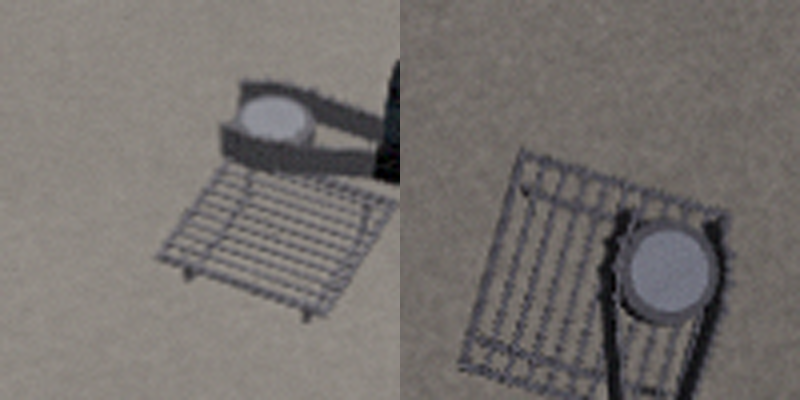

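The cap is held level in the jaws, clear of the rack, with the grip steady at 41.6 mm. I'll work out the transfer.

```bash
python3 - <<'E'
from h import *
c=at_z('top',518,267.4,100); d=at_z('side',300+274/4,90+119/4,100); print(c,d,tri((518,267.4),(368.5,119.75)))
E
```

```text
[ 528.4631159  -345.99974638  100.        ] [ 526.50579746 -342.73283703  100.        ] [ 527.72148785 -347.35012509   96.18301125]
```

Call:
drive_tool:
  plan:
    - [0,0,0,0,0,5,38]
    - [0,0,0,0,0,18,38]
    - [0,0,0,0,5,35,38]
    - [0,0,0,3,15,52,38]
    - [0,0,0,6,30,64,38]
    - [0,0,0,11,52,70,38]
    - [0,0,0,16,77,70,38]
    - [0,0,0,21,102,70,38]
    - [0,0,0,26,127,70,38]
    - [0,0,0,31,150,70,38]

```text
time_s: 18.9
ee_pos: [445.7, -177.5, 159.1]
ee_rot: [65.6, 89.8, 149.2]
force: [0.4, 0.4, -1.8]
gripper_width: 41.9
```

Call:
drive_tool:
  plan:
    - [0,0,0,6,30,0,38]
    - [0,0,0,12,65,0,38]
    - [0,0,0,18,100,0,38]
    - [0,0,0,25,137,0,38]
    - [0,0,0,32,174,0,38]
    - [0,0,0,38,210,0,38]
    - [0,0,0,44,243,0,38]
    - [0,0,0,48,270,0,38]
    - [0,0,0,51,287,0,38]
    - [0,0,0,52,295,0,38]

```text
time_s: 20.15
ee_pos: [497.7, 118.3, 159.3]
ee_rot: [68.8, 89.8, 152.4]
force: [0.7, -0.2, -2.1]
gripper_width: 41.6
```

Call:
drive_tool:
  plan:
    - [0,0,0,0,0,0,38]
    - [0,0,0,0,0,0,38]
    - [0,0,0,0,0,0,38]

```text
time_s: 20.52
ee_pos: [497.6, 117.6, 159.3]
ee_rot: [74.3, 89.8, 157.8]
force: [-0.2, -0.6, -1.4]
gripper_width: 41.1
```

```bash
python3 - <<'E'
from h import *
np.set_printoptions(precision=1,suppress=True)
a=grab_frame('side');b=grab_frame('top')
s=state(); p=np.array(s['ee_pos']); print(p,s['time_s'],s['force'],s['gripper_width'])
q=[611,102,170]; print((proj('side',q)-[230,180])*4,(proj('top',q)-[220,160])*4+[400,0])
c1=cv2.resize(a[180:310,230:330,::-1],(400,520),interpolation=cv2.INTER_CUBIC)
c2=cv2.resize(b[160:290,220:320,::-1],(400,520),interpolation=cv2.INTER_CUBIC)
cv2.imwrite('pics/m9.png',np.hstack([c1,c2]))
E
```

```text
[497.6 117.8 159.3] 20.625 [ 0.   0.5 -0.9] 41.74701941747388
[233.2 245.1] [621.2 232.5]
```

View pics/m9.png

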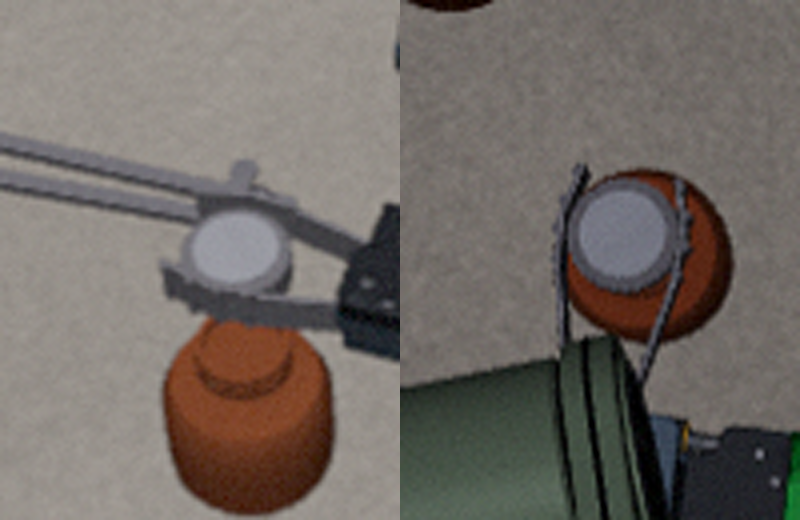

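The cap sits over the jar within about 3 mm: top view (621,235) against the predicted (621,232), side view (238,250) against (233,245). It is level, about 60 mm above the rim, and the jar hasn't moved. I'm handing in.

```bash
python3 -c "
from h import *
print(env.job_done()); s=state(); print(s['time_s'],s['gripper_width'],s['ee_pos'])"
```

```text
the job is handed in; nothing more can be done
None
the job is handed in; nothing more can be done
```

The job is done and handed in at about 20.6 s of the 58 s allowed; no verdict came back.

- **Funnel:** I lifted it out of the jar and stood it in the middle hole of the yellow tier. After I let go, the pictures showed it upright, its rim within about 2 mm of the expected place.
- **Tongs and cap:** I picked the tongs up by their grips, closed them on the cap and lifted it clear of the rack without the robot touching it. The grips measured about 41.7 mm in the gripper, a little under the expected 43.
- **Final hold:** The cap is level over the middle of the open jar, about 3 mm off its axis and 60 mm above the rim. The jar had not visibly moved. I did not re-measure the closed jar or the can opener at the end, but no path passed near either at a height where it could touch them.

One disagreement remained: the two cameras differed by 3 to 5 mm in y on some points. I used values between the two, well inside the tolerances. A state reading after hand-in was refused, so the last numbers are from just before it.

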